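Lift a hot sample dish off its cooling stand

TASK

The white dish of battery caps is still hot, so never touch it with the gripper or arm: pick up the lifter by its orange handle, slide its blade between the stand's rails until it is centred under the dish, and raise the dish straight off the stand to at least 7 cm above the rails. Keep it level with all three caps inside, hold it there steady for three seconds, and finish while still holding it up on the lifter. Leave the vial, the jar and the blue-capped bottle alone.

Things in the scene. Friction and masses are not known exactly. Their poses are not given: they have to be found in the camera images.
- stand: Cooling stand fixed to the bench, left or right: blue base 116 x 116 x 6 mm, two dark rails along own x, 104 long, 12 wide, tops 40 above the bench, centred at own y = +46 and -46 (80 clear between). The channel between is open at both ends, runs roughly left-right as seen by the robot; either end may be used. Origin: centre of underside, z up.
- dish: Round white porcelain dish, open on top, 100 mm across the rim, 94 mm across the flat foot, 18 mm high, wall 3 mm, floor 4 mm thick, about 70 g; centred on the stand's rails, its underside 40 mm above the bench at the start. Origin: centre of its underside, z up. The caps may shift freely inside.
- lifter: Loose dish lifter, 120 g: flat steel blade 3 mm thick, 50 wide, along own x from 20 behind the handle axis to 130 ahead; upright orange handle 20 x 20 mm (sides square to x and y), top 101 above the blade underside; dark 26 x 30 collar at its foot up to 11. Starts flat on the bench on the other side from the stand, tip roughly away from the robot. Origin: blade underside below handle axis; x to the tip, z up.
- lifter_grip (a point): Point on the handle's axis 78 mm above the blade's underside (23 mm below the handle's top): a good height to grip from above, on either pair of sides. Axes as the lifter.
- lifter_seat (a point): Point on the blade's top face 85 mm ahead of the handle's axis (3 mm above the underside): the dish's centre belongs over it, which leaves 25 mm between the dish's rim and the handle.
- cap0: Loose brass battery cap, flat disc 20 mm across, 4 mm high, 10 g, lying in the dish. Origin: centre of its underside.
- cap1: Loose brass battery cap, flat disc 20 mm across, 4 mm high, 10 g, lying in the dish. Origin: centre of its underside.
- cap2: Loose brass battery cap, flat disc 20 mm across, 4 mm high, 10 g, lying in the dish. Origin: centre of its underside.
- vial: Bystander: small amber vial with black cap, 28 mm across, 60 mm high, standing on the bench beyond the work. Origin: centre of its underside, z up.
- jar: Bystander: glass jar with white lid, 54 mm across, 70 mm high, standing on the bench beyond the work. Origin: centre of its underside, z up.
- flask: Bystander: glass bottle with blue cap, 56 mm across, 95 mm high, standing on the bench beyond the work. Origin: centre of its underside, z up.
There are look-alikes about, which are no part of the job. What is shaped like the stand but pink or red is not meant.

How it is judged:
By the outcome, as a careful person would: the job done as asked, in the order asked, and still so for the second after the job is handed in, while the arm keeps its last pose, push and grip.
It also fails if it takes over 56 s, if anything falls off the work surface, if the arm or the gripper's body presses on something with over 40 N, if the wrist force passes 120 N, or if a joint passes its speed limit or range.

ROBOT

A 7-joint arm with a two-finger parallel gripper is mounted at the origin on the work surface. World frame = base frame: x ahead of the robot, y to its left, z up, the work surface at z = 0. Lengths are in mm, angles in rad, forces in N, time in s.
With the tool pointing down it reaches from about 425 to 875 mm from the base axis. Payload 9.9 kg.
Tool frame: the origin (TCP) lies on the centre line of the jaws, within the pads' length; the fingertips stand 19 mm ahead of it and the grasp point (between the pads) is the TCP (bot.nose_length is the distance from the TCP to the fingertips, in mm); y points along the fingers, x is the direction in which the jaws open and shut, and the axes are right-handed (so a half turn about y gives the same grasp; the last joint's range is limited). The gripper opens to 85 mm and grips with 20 to 120 N. Pads are 22 mm wide; open, the fingers measure 114 mm over their backs; the gripper's body (76 mm by 85 mm) begins 54 mm behind the grasp point. The pads swing forward as they close: fully open they stand 13 mm farther back than shut.
Start: joints at [-1.321, 0.576, 0.025, 1.437, -0.015, 1.129, -0.057], TCP at [221.147, 637.749, 250.289] pointing down, gripper open.
Joint ranges: [-2.76, 2.76], [-0.34, 2.15], [-1.52, 1.57], [0.19, 2.46], [-1.09, 4.23], [0.17, 1.99], [-2.82, 2.82]. Speed limits (rad/s): [2.22, 2.22, 3.01, 3.01, 3.14, 3.14, 3.14].

INTERFACE

Orientations are given as a unit quaternion [x, y, z, w].
In Python, from workcell import bot, get_image, camera_info gives the robot as it stands. The module is installed in compiled form; this text tells all that it offers.
- The arm moves only by the tool jog_arm, never from a script. Its argument "rows" is a list of rows, each a list of 7 numbers: the shift along the tool's x, y, z in units of 25 mm (1.0 is 25 mm), then the turn, a rotation vector about the tool's x, y, z in units of 6 degrees (1.0 is 6 degrees), then the finger opening in mm, from 0 to 85.4. A call has 1 to 8 rows; each row shifts and turns the commanded pose from where the row before left it, along the tool's axes as they then stand; what a row does not reach is not made up. A row lasts 1/8 s, in which the tool goes at most 62.5 mm and 10.7 degrees, less where a joint would pass 70% of its speed; a pose out of reach is approached as far as the arm can. A call is refused whole if a number of a shift passes 1 or a number of a turn 1, either way. A call with a gripper value outside its range is refused whole. The fingers move at their own pace and stop on an object; "newtons" is the grip in N (left out, the last holds). Time passes only in rows, so rows that do not move let the fingers close. It gives the time, the measured TCP pose, the force and the opening at its end, in the units of the state.
- bot.sense(): the state, without advancing time (a new reading comes with each control period).
- get_image(name): name is "scene" or "top" or "wrist"; returns the picture (384x512x3 uint8, red, green, blue); there is no depth.
- camera_info(name): a dict with "K" (3x3 intrinsics, pixels), "rvec" (rotation vector, rad) and "tvec" (3), from world to camera coordinates, as OpenCV has them; the wrist camera has in their place "hand_eye" (4x4, takes a point from camera to tool coordinates, whose origin is the TCP and whose axes are the tool frame's). Camera axes: x right, y down, z forward; pixel columns grow to the right and rows downward; lengths in mm; the calibration is good to about 2 mm. A picture is of the moment at which its call begins: read the wrist's pose just before it. camera_info takes no time and is no camera call.
- bot.sign_off(): hands the job in, once; it reports no verdict.
The state is a dict: "time": time; "q": joint angles; "joint_vel": joint speeds; "effort": joint torques, N m; "tool_pos": TCP position; "tool_rot": TCP orientation; "ft_force": force on the tool from outside, world axes, zero at the start; "ft_torque": the same for the moment, N m; "gripper_width": finger opening in mm.
Only numpy, scipy, OpenCV 4.12 (cv2) and the standard library are available. Lean on these libraries where they do the work, as an engineer would, in place of code of your own. Each camera call takes 0.05 s, during which the arm holds its last target.

## Working session

There is one attempt and no reset: what is moved stays moved. The work goes in short steps, Python scripts to look and compute and a tool call to move; the robot and the scene stay as the last step left them, time stands still between calls to the robot, and variables do not carry over. Pictures are saved under pics/ and viewed, and the job is handed in when it is done.

Besides the shell and the picture viewer there is one more tool, called after "Emit:" in YAML: its name, and indented under it one key for each argument. jog_arm: Moves the arm, as the interface text tells. Its arguments: {"type":"object","properties":{"rows":{"type":"array"},"newtons":{"type":"number"}},"required":["rows"]}

```bash
mkdir -p pics; python3 - <<'E'
from workcell import bot,get_image,camera_info
import cv2,numpy as np
s=bot.sense();print(s)
for n in("scene","top"):
    im=get_image(n);cv2.imwrite(f"pics/{n}0.png",im[:,:,::-1]);c=camera_info(n);print(n,c)
print(camera_info("wrist"),bot.nose_length)
E
```

```text
{'time': 0.0, 'q': array([-1.32077858,  0.57648655,  0.02486538,  1.43792265, -0.01500683,
        1.12901104, -0.05649575]), 'joint_vel': array([-4.65835800e-04, -1.49447515e-04, -4.47375685e-05,  3.00591425e-04,
        1.01812604e-03, -1.39647390e-03, -4.07308993e-04]), 'effort': array([-1.01799164e-03, -7.65730333e+01,  2.25007139e+00, -2.85969186e+01,
        1.52882509e-02,  1.27097793e-02, -3.46383172e-05]), 'tool_pos': array([221.02701702, 637.32917329, 249.46857652]), 'tool_rot': array([ 0.57647743,  0.40953487, -0.4104429 , -0.57575306]), 'ft_force': array([0.45924391, 0.88378023, 1.11028978]), 'ft_torque': array([0.00091519, 0.00619515, 0.02896513]), 'gripper_width': 85.25513363104304}
scene {'K': array([[416.26115055,   0.        , 250.06083983],
       [  0.        , 416.26115055, 191.73063771],
       [  0.        ,   0.        ,   1.        ]]), 'rvec': array([ 2.24570921,  1.19315273, -0.4006338 ]), 'tvec': array([-184.07311288, -318.56161131, 1353.03316527])}
top {'K': array([[362.90427678,   0.        , 254.06964356],
       [  0.        , 362.90427678, 192.49030377],
       [  0.        ,   0.        ,   1.        ]]), 'rvec': array([ 2.1795479 , -2.22444611,  0.05490677]), 'tvec': array([-86.90349864, 479.98844677, 998.88732882])}
{'K': array([[310.51568281,   0.        , 257.20293747],
       [  0.        , 310.51568281, 195.85008307],
       [  0.        ,   0.        ,   1.        ]]), 'hand_eye': array([[ 9.99999512e-01, -1.55959256e-04, -9.76041430e-04,
        -8.93618520e-01],
       [ 8.90887492e-04, -2.85507827e-01,  9.58375963e-01,
        -1.23289659e+02],
       [-4.28135070e-04, -9.58376365e-01, -2.85507549e-01,
         7.32721824e+01],
       [ 0.00000000e+00,  0.00000000e+00,  0.00000000e+00,
         1.00000000e+00]])} 19.0
```

View pics/scene0.png

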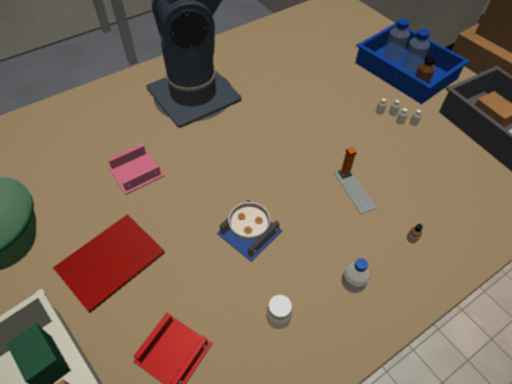

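View pics/top0.png

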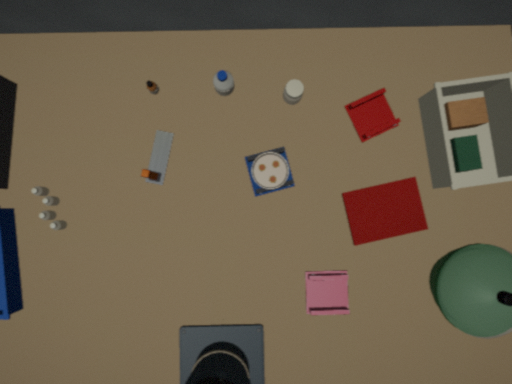

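The blue stand with the white dish is at top (270,171) and scene (249,228). The look-alikes are the pink stand at top (327,292) and the red one at top (372,115). Only the blue one fits and carries the dish. The lifter is at top (157,160) and scene (352,180). I'll enlarge to confirm.

```bash
python3 - <<'E'
import cv2,numpy as np
t=cv2.imread("pics/top0.png");s=cv2.imread("pics/scene0.png")
f=lambda im,x,y,w,h,k:cv2.resize(im[y:y+h,x:x+w],None,fx=k,fy=k,interpolation=cv2.INTER_CUBIC)
a=f(t,235,140,70,60,5);b=f(t,130,125,70,60,5)
c=f(s,210,193,80,70,5)[:300,:350];d=f(s,325,145,70,70,5)[:350,:350]
c=f(s,213,195,70,70,5)
cv2.imwrite("pics/crop0.png",np.clip(1.4*np.vstack([np.hstack([a,b]),np.hstack([c,d])[:300]]).astype(float),0,255))
E
```

```text
[ WARN:0@0.072] global loadsave.cpp:1063 imwrite_ Unsupported depth image for selected encoder is fallbacked to CV_8U.
```

View pics/crop0.png

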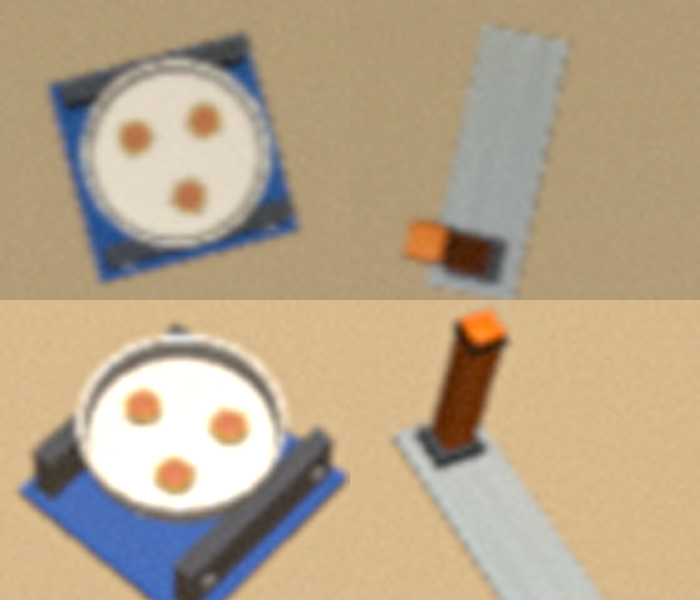

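```bash
cat > h.py <<'E'
import numpy as np,cv2
from workcell import bot,get_image,camera_info
from scipy.spatial.transform import Rotation as R
def back(n,px,z):
    c=camera_info(n);Rm,_=cv2.Rodrigues(c['rvec']);t=np.array(c['tvec']).reshape(3)
    d=Rm.T@np.linalg.inv(c['K'])@np.array([px[0],px[1],1.]);o=-Rm.T@t
    return o+d*(z-o[2])/d[2]
def proj(n,P):
    c=camera_info(n);return cv2.projectPoints(np.array(P,float).reshape(-1,1,3),c['rvec'],np.array(c['tvec'],float),c['K'],None)[0].reshape(-1,2)
def wpose():
    s=bot.sense();T=np.eye(4);T[:3,:3]=R.from_quat(s['tool_rot']).as_matrix();T[:3,3]=s['tool_pos'];return T
def wback(px,z,T):
    c=camera_info('wrist');M=T@c['hand_eye'];d=M[:3,:3]@np.linalg.inv(c['K'])@np.array([px[0],px[1],1.]);o=M[:3,3]
    return o+d*(z-o[2])/d[2]
E
python3 - <<'E'
from h import *
np.set_printoptions(precision=1,suppress=True)
T=wpose();print(T[:3,:3])
print("blade top",[back('top',p,3)[:2] for p in [(157,130.4),(173.6,133),(162.6,184.4),(145.6,181.6)]])
print("handle top", back('top',(130+77/5,125+240/5),101), back('scene',(325+132/5,145+328/5-60+0),101))
print("stand base",[back('top',p,6)[:2] for p in [(245.4,157),(255.6,196),(294.4,186)]])
for n,b in(("top",(235,140,70,60)),("scene",(213,195,70,60))):
    im=cv2.imread(f"pics/{n}0.png");x,y,w,h=b
    c=im[y:y+h,x:x+w].astype(int)
    m=((c.min(2)>130)&(c.max(2)-c.min(2)<45)).astype(np.uint8)
    cs=max(cv2.findContours(m,cv2.RETR_EXTERNAL,cv2.CHAIN_APPROX_NONE)[0],key=cv2.contourArea)
    e=cv2.fitEllipse(cs);print(n,e);p=(e[0][0]+x,e[0][1]+y)
    print(p,back(n,p,58),back(n,p,46))
E
```

```text
[[ 0.3 -0.  -0.9]
 [ 0.9 -0.   0.3]
 [-0.  -1.  -0. ]]
blade top [array([659.3, 173.4]), array([651. , 126.8]), array([506.3, 159.1]), array([515.2, 206.6])]
handle top [529.2 178.3 101. ] [532.9 175.5 101. ]
stand base [array([578.5, -74.4]), array([ 468.4, -100.8]), array([ 494.2, -210. ])]
top ((34.531070709228516, 30.649208068847656), (30.527498245239258, 30.741262435913086), 13.61691665649414)
(269.5310707092285, 170.64920806884766) [ 533.3 -138.7   58. ] [ 534.6 -139.3   46. ]
scene ((35.59535217285156, 26.56359100341797), (28.946504592895508, 38.14384078979492), 91.39755249023438)
(248.59535217285156, 221.56359100341797) [ 541.4 -147.4   58. ] [ 534.9 -143.1   46. ]
```

Confirmed: lifter handle axis is at about (530,178) with yaw −12.8°. Dish and stand centre is about (535,−141), with the channel axis at yaw −76.6°. I'll plan the approach by working out targets in tool axes.

```bash
cat >> h.py <<'E'
def delta(pos,yaw,q0=None):
    """tool-axes shift (units 25mm), and turn (units 6deg) to reach pos with x-axis yaw(deg), y down"""
    T=wpose();Rm=T[:3,:3]
    d=Rm.T@(np.array(pos)-T[:3,3])/25
    c,s=np.cos(np.radians(yaw)),np.sin(np.radians(yaw))
    Rt=np.array([[c,0,-s],[s,0,c],[0,-1,0]])
    rv=np.degrees(R.from_matrix(Rm.T@Rt).as_rotvec())/6
    print("pos",T[:3,3].round(1),"yaw",np.degrees(np.arctan2(Rm[1,0],Rm[0,0])).round(2),"shift",d.round(3),"turn",rv.round(3))
E
python3 - <<'E'
from h import *
delta([530,178.5,200],-12.8)
for p in [(293,90)]: print(back('top',p,70))
print(back('top',(223,76),95),back('top',(150,84),60))
E
```

```text
pos [221.  637.4 249.5] yaw 70.88 shift [-13.29    2.002 -17.691] turn [ 1.1000e-02  1.3946e+01 -1.1000e-02]
[ 745.58544741 -205.15620599   70.        ]
[777.43628202 -22.00717353  95.        ] [772.30868885 176.27453492  60.        ]
```

Emit:
jog_arm:
  rows:
    - [-0.5,0,-0.6,0,0,0,85]
    - [-0.74,0.1,-0.98,0,0,0,85]
    - [-0.74,0.1,-0.98,0,0,0,85]
    - [-0.74,0.1,-0.98,0,0,0,85]
    - [-0.74,0.1,-0.98,0,0,0,85]
    - [-0.74,0.1,-0.98,0,0,0,85]
    - [-0.74,0.1,-0.98,0,0,0,85]
    - [-0.74,0.1,-0.98,0,0,0,85]

```text
time: 1.1
tool_pos: [351.9, 440.0, 232.8]
tool_rot: [0.577, 0.41, -0.41, -0.576]
ft_force: [0.0, -0.1, 0.5]
gripper_width: 85.0
```

Emit:
jog_arm:
  rows:
    - [-0.74,0.1,-0.98,0,0,0,85]
    - [-0.74,0.1,-0.98,0,0,0,85]
    - [-0.74,0.1,-0.98,0,0,0,85]
    - [-0.74,0.1,-0.98,0,0,0,85]
    - [-0.74,0.1,-0.98,0,0,0,85]
    - [-0.74,0.1,-0.98,0,0,0,85]
    - [-0.74,0.1,-0.98,0,0,0,85]
    - [-0.74,0.1,-0.98,0,0,0,85]

```text
time: 2.1
tool_pos: [487.8, 235.9, 212.8]
tool_rot: [0.577, 0.41, -0.41, -0.576]
ft_force: [0.1, 0.8, 0.8]
gripper_width: 85.2
```

Emit:
jog_arm:
  rows:
    - [-0.74,0.1,-0.98,0,0,0,85]
    - [-0.7,0.1,-0.9,0,0,0,85]
    - [0,0,0,0,1,0,85]
    - [0,0,0,0,1,0,85]
    - [0,0,0,0,1,0,85]
    - [0,0,0,0,1,0,85]
    - [0,0,0,0,1,0,85]
    - [0,0,0,0,1,0,85]

```text
time: 3.1
tool_pos: [519.7, 187.4, 207.9]
tool_rot: [0.675, 0.21, -0.21, -0.675]
ft_force: [-0.3, -0.1, -0.5]
gripper_width: 85.1
```

Emit:
jog_arm:
  rows:
    - [0,0,0,0,1,0,85]
    - [0,0,0,0,1,0,85]
    - [0,0,0,0,1,0,85]
    - [0,0,0,0,1,0,85]
    - [0,0,0,0,1,0,85]
    - [0,0,0,0,1,0,85]
    - [0,0,0,0,1,0,85]
    - [0,0,0,0,0.95,0,85]

```text
time: 4.1
tool_pos: [519.7, 187.5, 207.9]
tool_rot: [0.703, -0.081, 0.081, -0.702]
ft_force: [-0.0, -0.1, 0.1]
gripper_width: 85.0
```

```bash
python3 - <<'E'
from h import *
print(bot.sense()['time'],bot.sense()['q'])
delta([530,178.5,78],-12.8)
T=wpose();np.save('T1.npy',T);cv2.imwrite("pics/w1.png",get_image('wrist')[:,:,::-1])
cv2.imwrite("pics/t1.png",get_image('top')[:,:,::-1])
E
```

```text
4.1 [-0.75544988  0.4796756   0.48682097  1.83426705 -0.28003847  0.8961723
 -0.36725426]
pos [519.7 187.5 207.9] yaw -13.1 shift [ 0.485  5.195 -0.255] turn [ 0.002 -0.05  -0.002]
```

View pics/w1.png

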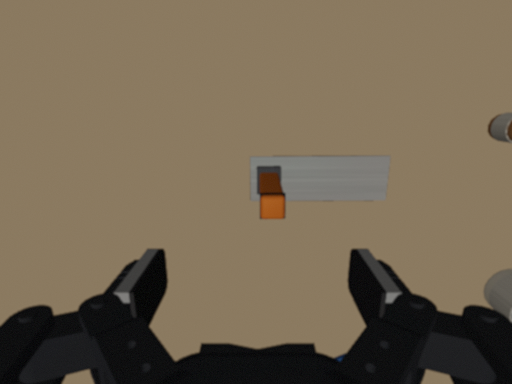

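The wrist image shows the lifter with its blade level from (250,178) to (388,178) and its handle top at (272,206). The flask and vial are at the right edge, clear.

```bash
python3 - <<'E'
from h import *
T=np.load('T1.npy');im=cv2.imread('pics/w1.png').astype(int)
b,g,r=im[...,0],im[...,1],im[...,2]
o=((r>150)&(b<60)&(g<130));ys,xs=np.nonzero(o[150:230,230:320]);print(xs.min()+230,xs.max()+230,ys.min()+150,ys.max()+150)
c=((xs.min()+xs.max())/2+230.,(ys.min()+ys.max())/2+150.)
print(c,wback(c,101,T))
m=((abs(r-b)<25)&(r>95)).astype(np.uint8);m[230:]=0;m[:140]=0;m[:,420:]=0
cs=max(cv2.findContours(m,0,1)[0],key=cv2.contourArea);rect=cv2.minAreaRect(cs);bx=cv2.boxPoints(rect);print(rect)
P=np.array([wback(p,3,T)[:2] for p in bx]);print(P.round(1))
# top/bottom edge yaw via line fits
for rows in ((150,170),(190,205)):
    pts=[]
    for x in range(295,384):
        col=np.nonzero(m[rows[0]:rows[1],x])[0]
        if len(col): pts.append((x,rows[0]+(col.min() if rows[0]==150 else col.max())))
    k,b0=np.polyfit(*np.array(pts,float).T,1)
    A=wback((295,k*295+b0),3,T);B=wback((384,k*384+b0),3,T);print("yaw",np.degrees(np.arctan2(*(B-A)[[1,0]])),A,B)
E
```

```text
262 282 198 217
(np.float64(272.0), np.float64(207.5)) [528.72962499 178.70593372 101.        ]
((319.5, 177.99998474121094), (138.99996948242188, 43.99999237060547), -0.0)
[[504.  159.1]
 [515.4 206.8]
 [659.2 173.3]
 [653.9 124.3]]
yaw -13.11444574669186 [561.9842472  195.94630423   3.        ] [654.01897144 174.50469066   3.        ]
yaw -12.701720815617163 [552.48710463 147.63954553   3.        ] [648.54332783 125.98930924   3.        ]
```

Emit:
jog_arm:
  rows:
    - [0.47,0.5,-0.25,0,0,0,85]
    - [0,0.9,0,0,0,0,85]
    - [0,0.9,0,0,0,0,85]
    - [0,0.9,0,0,0,0,85]
    - [0,0.8,0,0,0,0,85]
    - [0,0.7,0,0,0,0,85]
    - [0,0.5,0,0,0,0,85]
    - [0,0,0,0,0,0,85]

```text
time: 5.2
tool_pos: [529.9, 179.4, 76.8]
tool_rot: [0.703, -0.08, 0.078, -0.702]
ft_force: [-1.0, -0.7, 0.9]
gripper_width: 84.8
```

```bash
python3 - <<'E'
from h import *
delta([529.5,178.6,78],-13)
cv2.imwrite("pics/w2.png",get_image('wrist')[:,:,::-1])
E
```

```text
pos [529.9 179.4  76.8] yaw -12.83 shift [-0.009 -0.048 -0.036] turn [ 0.011  0.029 -0.013]
```

View pics/w2.png

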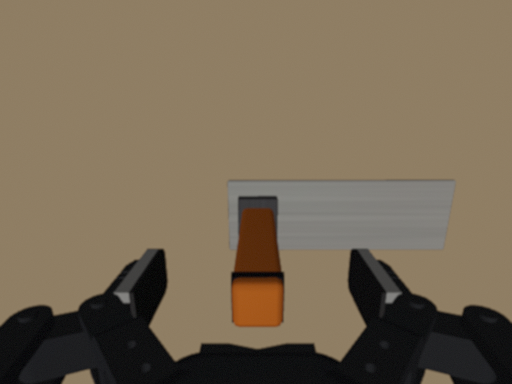

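The handle top is centred between the fingers at (258,300). I'll close on it.

Emit:
jog_arm:
  rows:
    - [0,-0.05,0,0,0,0,40]
    - [0,0,0,0,0,0,22]
    - [0,0,0,0,0,0,10]
    - [0,0,0,0,0,0,10]
    - [0,0,0,0,0,0,10]
    - [0,0,0,0,0,0,10]
    - [0,0,0,0,0,0,10]
  newtons: 100

```text
time: 6.12
tool_pos: [530.3, 180.5, 79.5]
tool_rot: [-0.703, 0.079, -0.079, 0.703]
ft_force: [-1.1, 0.7, 6.1]
gripper_width: 18.8
```

Emit:
jog_arm:
  rows:
    - [0,0,0,0,0,0,10]
    - [0,-0.2,0,0,0,0,10]
    - [0,-0.4,0,0,0,0,10]
    - [0,-0.4,0,0,0,0,10]
    - [0,0,0,0,0,0,10]

```text
time: 6.75
tool_pos: [530.7, 180.5, 105.1]
tool_rot: [-0.702, 0.078, -0.08, 0.703]
ft_force: [-0.4, -0.5, -2.1]
gripper_width: 19.0
```

```bash
python3 - <<'E'
from h import *
print(bot.sense())
delta([529.5,178.6,103],-76.6)
cv2.imwrite("pics/w3.png",get_image('wrist')[:,:,::-1])
cv2.imwrite("pics/s3.png",get_image('scene')[:,:,::-1])
E
```

```text
{'time': 6.75, 'q': array([-0.67027756,  0.61735987,  0.40224198,  1.92201141, -0.37205259,
        0.67335963, -0.26447047]), 'joint_vel': array([ 0.00425402,  0.01583751, -0.01218504,  0.01236028, -0.00588953,
       -0.01559541,  0.00383338]), 'effort': array([ -0.07759812, -67.37645388,   8.87321681, -18.96271348,
         0.11631459,   0.20213101,  -0.08797122]), 'tool_pos': array([530.74447409, 180.48704625, 105.09665277]), 'tool_rot': array([-0.70238947,  0.07840784, -0.07950247,  0.7029798 ]), 'ft_force': array([-0.38402693, -0.45296488, -2.09448389]), 'ft_torque': array([-0.01255761,  0.012547  , -0.03752124]), 'gripper_width': 19.00570461218953}
pos [530.7 180.5 105.1] yaw -12.82 shift [-0.032  0.084 -0.085] turn [-1.600e-02  1.063e+01  7.000e-03]
```

View pics/w3.png

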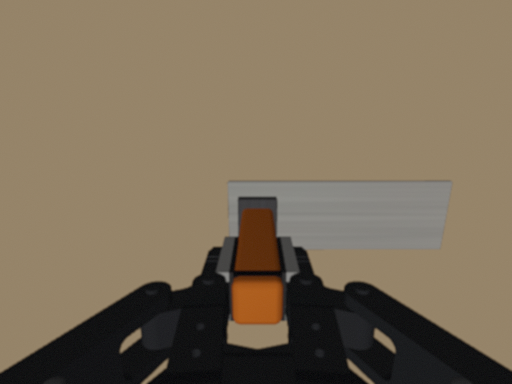

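View pics/s3.png

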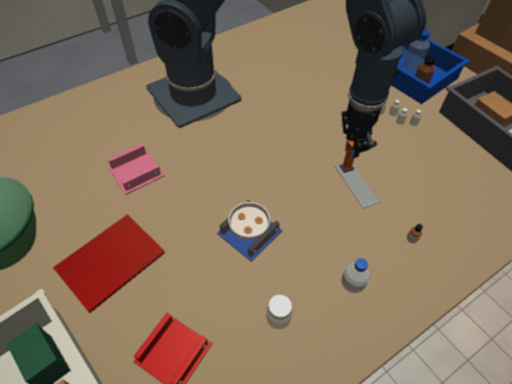

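Emit:
jog_arm:
  rows:
    - [0,0,0,0,0.5,0,10]
    - [0,0,0,0,0.9,0,10]
    - [0,0,0,0,0.9,0,10]
    - [0,0,0,0,0.9,0,10]
    - [0,0,0,0,0.9,0,10]
    - [0,0,0,0,0.9,0,10]
    - [0,0,0,0,0.9,0,10]
    - [0,0,0,0,0.9,0,10]

```text
time: 7.85
tool_pos: [530.0, 180.3, 103.7]
tool_rot: [0.631, -0.32, 0.32, -0.63]
ft_force: [-0.5, -0.2, -0.6]
gripper_width: 19.1
```

Emit:
jog_arm:
  rows:
    - [0,0,0,0,0.9,0,10]
    - [0,0,0,0,0.9,0,10]
    - [0,0,0,0,0.9,0,10]
    - [0,0,0,0,0.7,0,10]
    - [0,0,0,0,0.42,0,10]
    - [0,0,0,0,0,0,10]

```text
time: 8.6
tool_pos: [530.1, 180.3, 103.8]
tool_rot: [0.555, -0.438, 0.438, -0.555]
ft_force: [0.1, 0.4, -1.6]
gripper_width: 18.9
```

```bash
python3 - <<'E'
from h import *
print(bot.sense()['time'],bot.sense()['q'])
delta([486,63,98],-76.6)
T=wpose();np.save('T4.npy',T)
cv2.imwrite("pics/w4.png",get_image('wrist')[:,:,::-1])
E
```

```text
8.6 [-0.85492484  0.70337319  0.72454669  1.92920886 -0.66650778  0.7656948
 -1.08046704]
pos [530.1 180.3 103.8] yaw -76.51 shift [ 4.153  0.235 -2.808] turn [0.004 0.015 0.002]
```

View pics/w4.png

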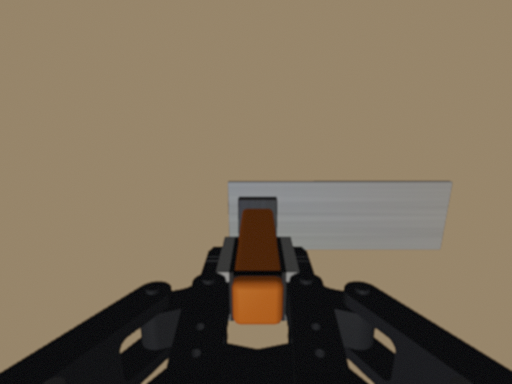

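```bash
python3 - <<'E'
from h import *
c=camera_info('wrist');H=np.linalg.inv(c['hand_eye'])
for g in (76,78,80):
    P=[[-20,g-3,25],[130,g-3,25],[130,g-3,-25],[-20,g-3,-25],[-10,g-101,10],[10,g-101,10],[10,g-101,-10],[-10,g-101,-10]]
    p=cv2.projectPoints(np.array(P,float).reshape(-1,1,3),cv2.Rodrigues(H[:3,:3])[0],H[:3,3],c['K'],None)[0].reshape(-1,2);print(g,p.round(1).tolist())
im=cv2.imread('pics/w4.png').astype(int)
for x in (300,340,380,420,435):
    col=im[150:280,x].sum(1);g=np.abs(np.diff(col));print(x,[(i+150,g[i]) for i in np.nonzero(g>50)[0]])
for y in(190,215,240):
    row=im[y,210:470].sum(1);g=np.abs(np.diff(row));print(y,[(i+210,g[i]) for i in np.nonzero(g>60)[0]])
E
```

```text
76 [[225.5, 178.4], [456.6, 178.3], [443.4, 248.3], [227.6, 248.4], [228.0, 282.3], [283.5, 282.2], [282.2, 328.6], [229.4, 328.6]]
78 [[225.8, 177.7], [454.7, 177.5], [441.7, 247.0], [227.9, 247.1], [228.5, 279.3], [283.0, 279.2], [281.8, 325.0], [229.9, 325.0]]
80 [[226.1, 177.0], [452.9, 176.8], [440.1, 245.8], [228.2, 245.9], [229.0, 276.3], [282.6, 276.3], [281.4, 321.5], [230.3, 321.5]]
300 [(np.int64(245), np.int64(89)), (np.int64(246), np.int64(138)), (np.int64(247), np.int64(119))]
340 []
380 []
420 []
435 []
190 []
215 [(np.int64(237), np.int64(96)), (np.int64(238), np.int64(66)), (np.int64(276), np.int64(93)), (np.int64(277), np.int64(68))]
240 [(np.int64(223), np.int64(89)), (np.int64(224), np.int64(69)), (np.int64(290), np.int64(92)), (np.int64(291), np.int64(84))]
```

Emit:
jog_arm:
  rows:
    - [0.4,0.04,-0.3,0,0,0,10]
    - [0.7,0.04,-0.5,0,0,0,10]
    - [0.7,0.04,-0.5,0,0,0,10]
    - [0.7,0.04,-0.5,0,0,0,10]
    - [0.7,0.04,-0.5,0,0,0,10]
    - [0.4,0.04,-0.4,0,0,0,10]
    - [0.15,0,-0.1,0,0,0,10]
    - [0,0,0,0,0,0,10]

```text
time: 9.65
tool_pos: [484.1, 73.0, 98.1]
tool_rot: [-0.555, 0.438, -0.438, 0.555]
ft_force: [0.5, -0.3, -2.0]
gripper_width: 18.7
```

```bash
python3 - <<'E'
from h import *
delta([515.3,-58.3,98],-76.6)
T=wpose();np.save('T5.npy',T)
for n in('wrist','top'): cv2.imwrite(f"pics/{n}5.png",get_image(n)[:,:,::-1])
t=cv2.imread('pics/top5.png')[120:210,170:310];cv2.imwrite('pics/top5c.png',cv2.resize(t,None,fx=5,fy=5,interpolation=2))
E
```

```text
pos [484.1  73.   98.1] yaw -76.54 shift [ 5.399e+00  4.000e-03 -8.000e-03] turn [-0.003  0.009 -0.003]
```

View pics/wrist5.png

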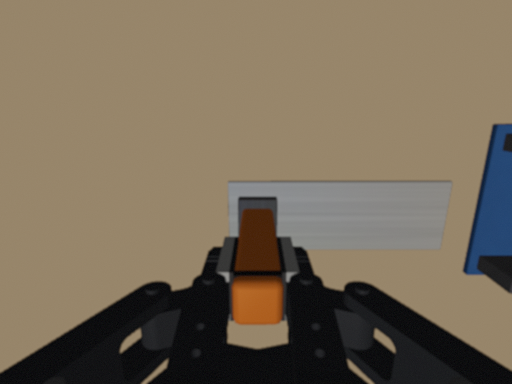

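View pics/top5c.png

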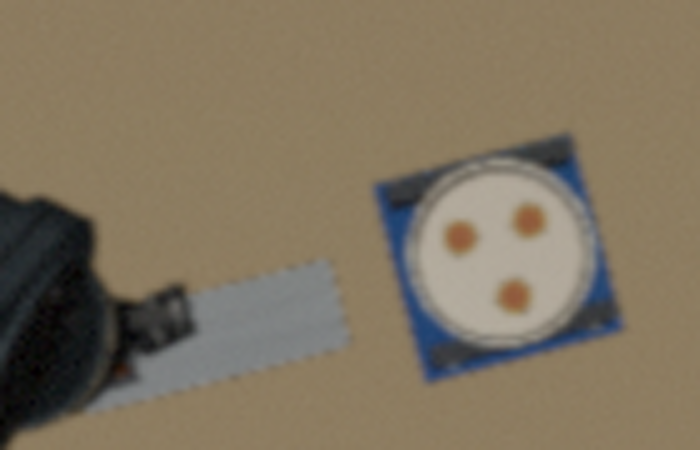

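```bash
python3 - <<'E'
from h import *
np.set_printoptions(precision=1,suppress=True)
T=np.load('T5.npy')
f=lambda p,z:back('top',(170+p[0]/5-.4,120+p[1]/5-.4),z)
for p in((330,260),(351,344)):print(f(p,21))
u=T[:3,0];v=np.array([-u[1],u[0],0])
print("pred tip",T[:3,3]+130*u+25*v,T[:3,3]+130*u-25*v)
for p in((377,184),(429,381),(622,326)):print("base",f(p,6))
print("dish",f((503,253),58))
# lateral offsets in the wrist: stand base near corners
for p in ((496,125),(466,272)):
    P=wback(p,6,T);d=P-T[:3,3];print("wrist base corner",P,"along",d@u,"lat",d@v)
E
```

```text
[536.4 -46.8  21. ]
[489.7 -57.5  21. ]
pred tip [538.7 -47.6  98.1] [490.  -59.2  98.1]
base [580.2 -73.3   6. ]
base [ 469.  -100.2    6. ]
base [ 497.6 -208.9    6. ]
dish [ 534.5 -140.5   58. ]
wrist base corner [577.8 -71.6   6. ] along 162.49737195138886 lat 57.50651726919826
wrist base corner [468.9 -99.    6. ] along 163.7686592435045 lat -54.776630566015996
```

Emit:
jog_arm:
  rows:
    - [0.2,0,0.04,0,0,0,10]
    - [0.4,0,0,0,0,0,10]
    - [0.4,0,0,0,0,0,10]
    - [0.4,0,0,0,0,0,10]
    - [0.4,0,0,0,0,0,10]
    - [0.2,0,0,0,0,0,10]
    - [0,0,0,0,0,0,10]

```text
time: 10.62
tool_pos: [496.6, 24.1, 98.1]
tool_rot: [-0.555, 0.438, -0.438, 0.555]
ft_force: [-0.8, -0.2, -1.8]
gripper_width: 19.2
```

```bash
python3 - <<'E'
from h import *
T=wpose();np.save('T6.npy',T);print(T[:3,3])
for n in('wrist','scene'): cv2.imwrite(f"pics/{n}6.png",get_image(n)[:,:,::-1])
t=cv2.imread('pics/scene6.png')[150:270,190:350];cv2.imwrite('pics/scene6c.png',cv2.resize(t,None,fx=5,fy=5,interpolation=2))
E
```

```text
[496.61398877  24.06304566  98.06764303]
```

View pics/wrist6.png

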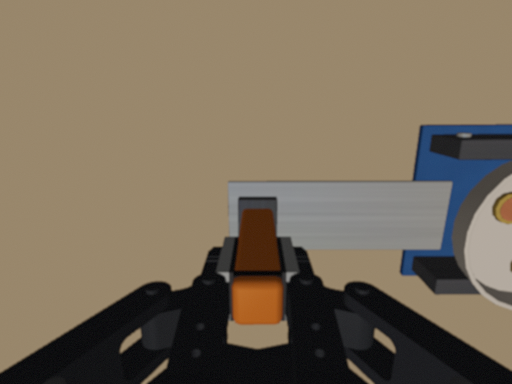

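View pics/scene6c.png

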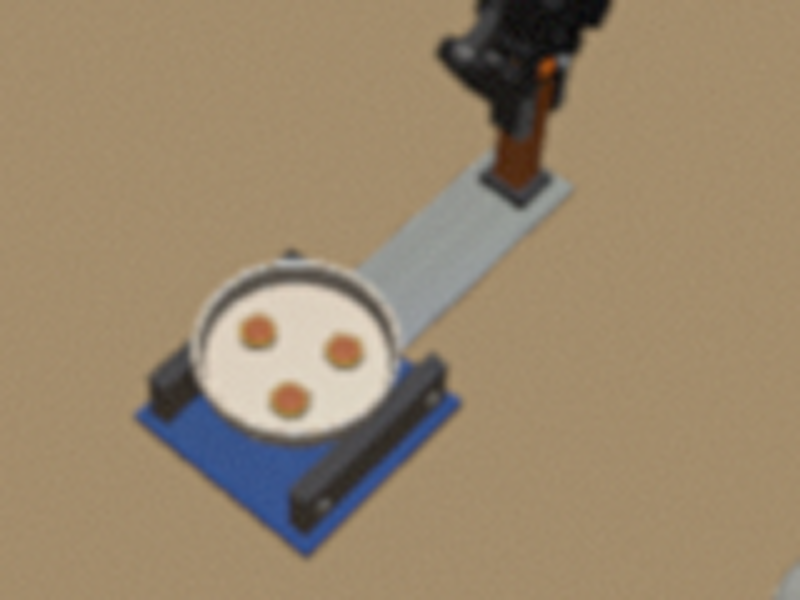

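The blade is entering the channel between the rails: tip at wrist (448,215), base edge from (421,126) to (403,274). I'll recheck the lateral offset.

```bash
python3 - <<'E'
from h import *
T=np.load('T6.npy');u=T[:3,0];v=np.array([-u[1],u[0],0])
for p,z in (((421,126),6),((403,274),6),((450,181),22),((442,249.5),22),((451,158),40),((440,292),40)):
    d=wback(p,z,T)-T[:3,3];print(p,z,"along",(d@u).round(1),"lat",(d@v).round(1))
E
```

```text
(421, 126) 6 along 111.7 lat 56.8
(403, 274) 6 along 114.7 lat -56.5
(450, 181) 22 along 128.0 lat 22.4
(442, 249.5) 22 along 131.2 lat -27.4
(451, 158) 40 along 114.6 lat 40.8
(440, 292) 40 along 123.4 lat -49.9
```

Emit:
jog_arm:
  rows:
    - [0.2,0,0.08,0,0,0,10]
    - [0.4,0,0,0,0,0,10]
    - [0.5,0,0,0,0,0,10]
    - [0.5,0,0,0,0,0,10]
    - [0.5,0,0,0,0,0,10]
    - [0.5,0,0,0,0,0,10]
    - [0.5,0,0,0,0,0,10]
    - [0.34,0,0,0,0,0,10]

```text
time: 11.72
tool_pos: [518.7, -59.7, 98.1]
tool_rot: [0.555, -0.438, 0.438, -0.555]
ft_force: [-1.1, -0.3, -1.2]
gripper_width: 19.0
```

Emit:
jog_arm:
  rows:
    - [0,0,0,0,0,0,10]
    - [0,0,0,0,0,0,10]

```text
time: 11.98
tool_pos: [518.3, -58.2, 97.9]
tool_rot: [-0.555, 0.438, -0.438, 0.555]
ft_force: [-0.2, 0.5, -0.9]
gripper_width: 18.9
```

```bash
python3 - <<'E'
from h import *
T=wpose();np.save('T7.npy',T);print(T[:3,3],bot.sense()['ft_force'])
for n in('wrist','scene','top'): cv2.imwrite(f"pics/{n}7.png",get_image(n)[:,:,::-1])
t=cv2.imread('pics/scene7.png')[150:270,190:350];cv2.imwrite('pics/scene7c.png',cv2.resize(t,None,fx=5,fy=5,interpolation=2))
E
```

```text
[518.34940889 -58.24991297  97.93425255] [-0.17171744  0.4682009  -0.93789493]
```

View pics/wrist7.png

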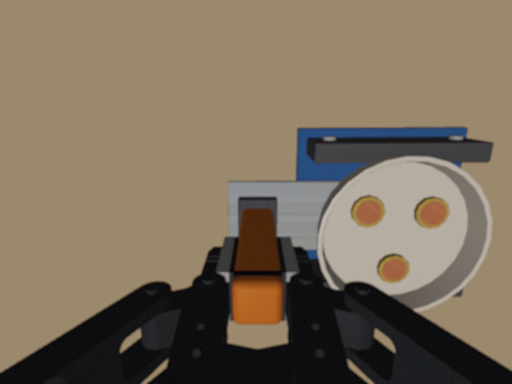

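View pics/scene7c.png

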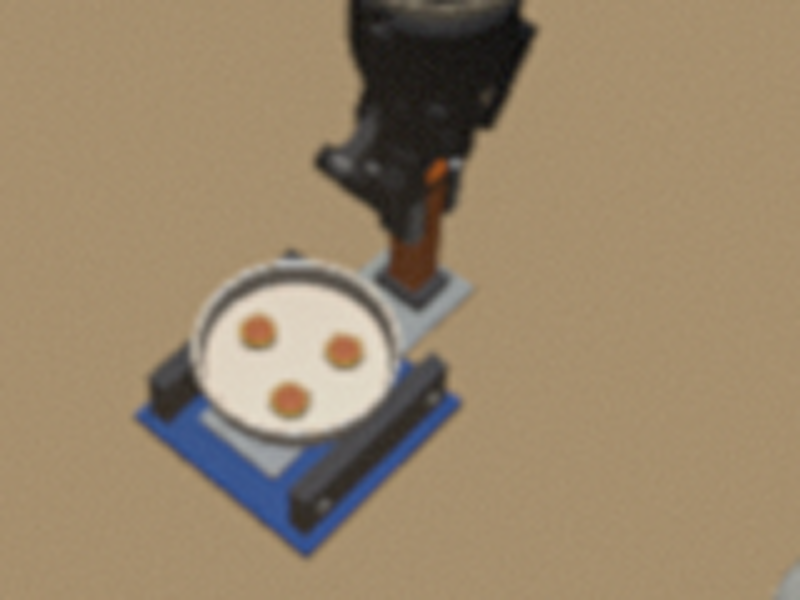

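```bash
python3 - <<'E'
from h import *
T=np.load('T7.npy');u=T[:3,0];v=np.array([-u[1],u[0],0])
im=cv2.imread('pics/wrist7.png')
# model rim: fit x,y of 50mm circle at z=58 by rim extremes
c=im.astype(int);m=((c.min(2)>115)&(c.max(2)-c.min(2)<40)).astype(np.uint8);m[:,:310]=0
m[:150]=0
cs=max(cv2.findContours(m,0,1)[0],key=cv2.contourArea);h=cv2.convexHull(cs)[:,0].astype(float)
print(h.min(0),h.max(0))
P=np.array([wback(p,58,T) for p in h])
D=P-T[:3,3];xy=np.c_[D@u,D@v]
cc,r=cv2.minEnclosingCircle(xy.astype(np.float32));print("circle along,lat,r",cc,r)
A=np.c_[2*xy,np.ones(len(xy))];s=np.linalg.lstsq(A,(xy**2).sum(1),rcond=None)[0];print("ls",s[:2],np.sqrt(s[2]+s[0]**2+s[1]**2))
for p,z in (((298,128),6),((466,127),6)):
    d=wback(p,z,T)-T[:3,3];print(p,(d@u).round(1),(d@v).round(1))
for p in((211,417),(272,478)): # scene tip corners at z~22
    d=back('scene',(190+p[0]/5-.4,150+p[1]/5-.4),22)-T[:3,3];print("scene tip",(d@u).round(1),(d@v).round(1))
e=(190+297/5-.4,150+345/5-.4);d=back('scene',e,58)-T[:3,3];print('scene dish',d@u,d@v)
for p in((138,414),(461,402),(306,556)):
    d=back('scene',(190+p[0]/5-.4,150+p[1]/5-.4),6)-T[:3,3];print("scene base",(d@u).round(1),(d@v).round(1))
E
```

```text
[310. 156.] [492. 311.]
circle along,lat,r (77.75071716308594, -0.6802368760108948) 57.9393424987793
ls [82.90718327 -3.62590799] 50.893208005881895
(298, 128) 28.3 55.5
(466, 127) 142.2 56.2
scene tip 126.8 -22.0
scene tip 131.6 22.9
scene dish 85.26853181828018 -3.317952898007963
scene base 143.4 -57.0
scene base 30.2 56.4
scene base 144.9 57.1
```

The blade is centred under the dish within about 2 mm, seat 83–85 mm ahead of the handle. Caps are inside and nothing is touching. I'll lift gently.

Emit:
jog_arm:
  rows:
    - [0,-0.2,0,0,0,0,10]
    - [0,-0.2,0,0,0,0,10]
    - [0,-0.1,0,0,0,0,10]
    - [0,-0.06,0,0,0,0,10]
    - [0,-0.06,0,0,0,0,10]
    - [0,-0.06,0,0,0,0,10]
    - [0,-0.06,0,0,0,0,10]
    - [0,-0.06,0,0,0,0,10]

```text
time: 13.12
tool_pos: [518.4, -58.7, 118.0]
tool_rot: [0.555, -0.438, 0.438, -0.555]
ft_force: [0.1, -0.1, -2.9]
gripper_width: 18.8
```

Emit:
jog_arm:
  rows:
    - [0,-0.06,0,0,0,0,10]
    - [0,-0.06,0,0,0,0,10]
    - [0,-0.06,0,0,0,0,10]
    - [0,-0.06,0,0,0,0,10]
    - [0,0,0,0,0,0,10]

```text
time: 13.75
tool_pos: [518.5, -58.7, 124.1]
tool_rot: [-0.555, 0.438, -0.438, 0.555]
ft_force: [-0.9, 0.3, -2.4]
gripper_width: 19.1
```

```bash
python3 - <<'E'
from h import *
s=bot.sense();print(s['ft_force'],s['ft_torque']);delta([518.3,-58.2,205],-76.54)
for n in('wrist','scene'): cv2.imwrite(f"pics/{n}8.png",get_image(n)[:,:,::-1])
t=cv2.imread('pics/scene8.png')[165:265,200:320];w=cv2.imread('pics/wrist8.png')[100:400,220:]
cv2.imwrite('pics/c8.png',np.hstack([cv2.resize(t,None,fx=3.6,fy=3,interpolation=2)[:284],w]))
E
```

```text
[-0.911418    0.26129713 -2.43096622] [ 0.1002694  -0.01168253 -0.02594202]
pos [518.5 -58.7 124.1] yaw -76.54 shift [-0.022 -3.234 -0.004] turn [-0.001 -0.     0.   ]
```

View pics/c8.png

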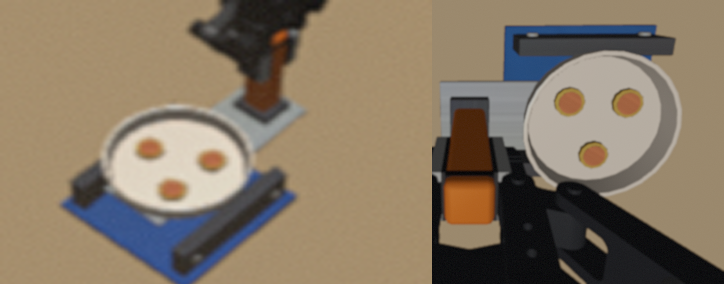

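The dish is off the rails by about 8 mm, level, with three caps in it. I'll keep raising smoothly.

Emit:
jog_arm:
  rows:
    - [0,-0.1,0,0,0,0,10]
    - [0,-0.2,0,0,0,0,10]
    - [0,-0.3,0,0,0,0,10]
    - [0,-0.3,0,0,0,0,10]
    - [0,-0.3,0,0,0,0,10]
    - [0,-0.3,0,0,0,0,10]
    - [0,-0.3,0,0,0,0,10]
    - [0,-0.3,0,0,0,0,10]

```text
time: 14.85
tool_pos: [518.5, -58.7, 177.1]
tool_rot: [-0.555, 0.438, -0.438, 0.555]
ft_force: [0.1, -0.2, -2.2]
gripper_width: 18.9
```

Emit:
jog_arm:
  rows:
    - [0,-0.3,0,0,0,0,10]
    - [0,-0.3,0,0,0,0,10]
    - [0,-0.25,0,0,0,0,10]
    - [0,-0.15,0,0,0,0,10]
    - [0,-0.1,0,0,0,0,10]
    - [0,-0.05,0,0,0,0,10]
    - [0,0,0,0,0,0,10]
    - [0,0,0,0,0,0,10]

```text
time: 15.85
tool_pos: [518.4, -58.7, 205.2]
tool_rot: [0.555, -0.438, 0.438, -0.555]
ft_force: [0.1, -0.4, -1.9]
gripper_width: 18.7
```

```bash
python3 - <<'E'
from h import *
s=bot.sense();print(s['time'],s['ft_force'],s['ft_torque']);delta([518.3,-58.2,205],-76.54)
for n in('wrist','scene'): cv2.imwrite(f"pics/{n}9.png",get_image(n)[:,:,::-1])
t=cv2.imread('pics/scene9.png')[165:265,200:320];t=cv2.imread('pics/scene9.png')[150:265,195:320];w=cv2.imread('pics/wrist9.png')[100:400,220:]
cv2.imwrite('pics/c9.png',np.hstack([cv2.resize(t,(430,284),interpolation=2),w[:284]]))
E
```

```text
15.85 [ 0.09004359 -0.40107055 -1.9190055 ] [ 0.10216867 -0.00505185  0.05781037]
pos [518.4 -58.7 205.2] yaw -76.55 shift [-0.02   0.006  0.001] turn [ 0.003 -0.001 -0.   ]
```

View pics/c9.png

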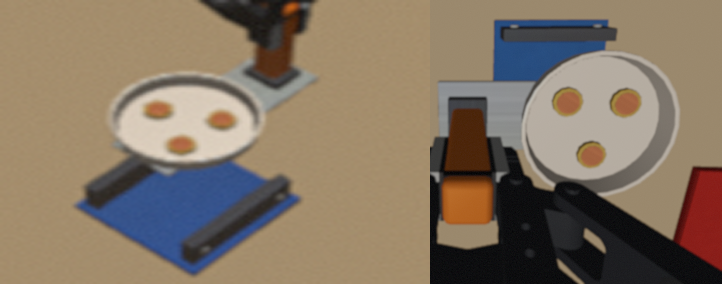

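The dish is raised about 89 mm above the rails, level, with three caps inside. Now the hold.

Emit:
jog_arm:
  rows:
    - [0,0,0,0,0,0,10]
    - [0,0,0,0,0,0,10]
    - [0,0,0,0,0,0,10]
    - [0,0,0,0,0,0,10]
    - [0,0,0,0,0,0,10]
    - [0,0,0,0,0,0,10]
    - [0,0,0,0,0,0,10]
    - [0,0,0,0,0,0,10]

```text
time: 16.95
tool_pos: [518.5, -58.7, 205.3]
tool_rot: [0.555, -0.438, 0.438, -0.555]
ft_force: [0.2, -0.6, -1.8]
gripper_width: 19.1
```

Emit:
jog_arm:
  rows:
    - [0,0,0,0,0,0,10]
    - [0,0,0,0,0,0,10]
    - [0,0,0,0,0,0,10]
    - [0,0,0,0,0,0,10]
    - [0,0,0,0,0,0,10]
    - [0,0,0,0,0,0,10]
    - [0,0,0,0,0,0,10]
    - [0,0,0,0,0,0,10]

```text
time: 17.95
tool_pos: [518.5, -58.7, 205.3]
tool_rot: [-0.555, 0.438, -0.438, 0.555]
ft_force: [-0.1, 0.0, -2.9]
gripper_width: 18.8
```

Emit:
jog_arm:
  rows:
    - [0,0,0,0,0,0,10]
    - [0,0,0,0,0,0,10]
    - [0,0,0,0,0,0,10]
    - [0,0,0,0,0,0,10]
    - [0,0,0,0,0,0,10]
    - [0,0,0,0,0,0,10]
    - [0,0,0,0,0,0,10]
    - [0,0,0,0,0,0,10]

```text
time: 18.95
tool_pos: [518.5, -58.7, 205.3]
tool_rot: [0.555, -0.438, 0.438, -0.555]
ft_force: [-0.4, -0.3, -2.1]
gripper_width: 18.8
```

Emit:
jog_arm:
  rows:
    - [0,0,0,0,0,0,10]
    - [0,0,0,0,0,0,10]
    - [0,0,0,0,0,0,10]
    - [0,0,0,0,0,0,10]
    - [0,0,0,0,0,0,10]
    - [0,0,0,0,0,0,10]
    - [0,0,0,0,0,0,10]
    - [0,0,0,0,0,0,10]

```text
time: 19.95
tool_pos: [518.5, -58.7, 205.3]
tool_rot: [-0.555, 0.438, -0.438, 0.555]
ft_force: [-0.1, 0.2, -2.2]
gripper_width: 18.3
```

```bash
python3 - <<'E'
from h import *
delta([518.3,-58.2,205],-76.54)
a=get_image('wrist');b=get_image('scene');cv2.imwrite('pics/w10.png',a[:,:,::-1])
print("changed px wrist/scene", [(np.abs(x.astype(int)-cv2.imread(f)[:,:,::-1]).max(2)>40).sum() for x,f in((a,'pics/wrist9.png'),(b,'pics/scene9.png'))])
t=b[150:265,195:320,::-1]
cv2.imwrite('pics/c10.png',np.hstack([cv2.resize(t,(430,284),interpolation=2),a[100:384,220:,::-1]]))
E
```

```text
pos [518.5 -58.7 205.3] yaw -76.55 shift [-0.022  0.013 -0.003] turn [ 0.    -0.001 -0.   ]
changed px wrist/scene [np.int64(0), np.int64(0)]
```

View pics/c10.png

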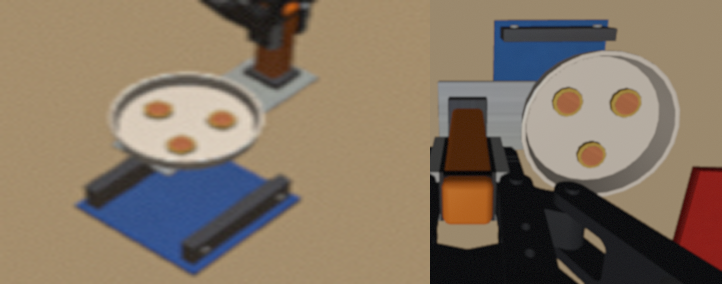

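The pictures are unchanged after 4 s of holding, with the dish level and three caps in it. I'm handing in.

```bash
python3 -c "
from workcell import bot
print(bot.sign_off())"
```

```text
the job is handed in; nothing more can be done
None
```

I picked up the lifter by its orange handle and slid its blade along the stand's channel from the left. I then raised the dish straight up to about 89 mm above the rails and handed in at about 20 s, with the lifter still holding it.

- **Hold:** before handing in I held it for 4 s. The tool position didn't change, and pictures from before and after the hold showed no visible change. The dish looked level, with all three caps inside.
- **Centring:** the cameras disagreed by about 2–3 mm on where the dish sat over the blade. The estimates were 83–85 mm ahead of the handle against the 85 mm wanted, and roughly −0.5 to −4 mm sideways. I counted that as centred.
- **Contact:** the fingertips passed about 38 mm above the dish's rim by geometry. The wrist force stayed low, about 6 N at most in the readings, and the vial, jar and bottle were never approached.
- **Not measured:** I worked out the 89 mm height from the tool's height and the grip geometry, and judged level by eye.

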